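# Stand an angle bracket up against the stop of the squareness fixture

### The job

Load the angle bracket into the squareness fixture for its check: push it along the base plate, still lying flat, between the converging guide rails until its front edge is home against the back stop, then tip it up on that edge and press it back until both spring plungers have snapped in behind it and its foot is home too. Leave it standing on the base plate, flush against the stop from foot to top, with its flange on top; do not lift it off the plate or slam it, and leave the other things on the bench alone.

Things in the scene. Friction and masses are not known exactly. Their poses are not given: they have to be found in the camera images.
- bracket: Bright angle bracket, 84 mm wide, 8 mm plate, 0.4 to 0.65 kg: a 90 mm leg and a flange 50 mm high overall. Starts flat on its leg on the base plate, flange standing at the heel nearest the robot, toe pointing at the stop. Origin: middle of the lower toe edge; x heel to toe, y left, z up as it lies. Stood up correctly, x points down and z at the stop. Slides at about 1 to 2 N.
- flange_tip (a point): Point on the bracket: middle of the outer top edge of the flange, at x = -90, z = 50 mm of the bracket (the flange's outer face is its plane x = -90). Axes as the bracket's. With the toe against the stop, pushing the flange 36 mm above the underside tips it up at about 4 to 15 N; its mass centre lies at x = -57, z = 12 mm, so unaided it falls back below about 78 degrees.
- heel_inner (a point): Point on the bracket's inner leg face (the upper face while it lies flat), mid width, 70 mm from the toe; axes as the bracket's. It lies in the stop's face plane when the leg is flush.
- toe_inner (a point): Point on the bracket's inner leg face at the toe edge, mid width; axes as the bracket's. While tipping it slides 8 mm down the stop face and the lower toe edge slides 8 mm back on the plate. Once standing, the toe is often 3 to 8 mm short of the stop (pressing the leg above the stop's top edge kicks it out): press the leg low down to send it home.
- fixture: Squareness fixture, fixed to the bench: grey base plate 257 x 190 mm, top at z = 16 mm, with steel back stop, cheeks and guide rails. Origin on the bench under the plate (plate from x = -135 to 122 mm, stop face at x = 75 mm); x from the open mouth to the stop (the pushing direction), y left, z up.
- stop_foot (a point): Middle of the foot of the back stop's upright face, on the base plate's top; axes as the fixture's. The stop is 124 mm wide, 20 mm thick, 76 mm high. On each side a cheek block, 80 mm high above the plate, reaches 34 mm out from the stop face; the gap between the cheeks is 86 mm, 1 mm play each side of the bracket.
- guide_mouth (a point): Middle of the open mouth of the two guide rails, on the base plate's top, 114 mm in front of stop_foot; axes as the fixture's. The rails are 18 mm high, 138 mm apart here, converging at 0.36 rad a side to 86 mm apart 45 mm in front of the stop, then parallel up to the cheeks.
- plunger_left (a joint): Spring plunger in the left cheek: a ball nose 66 mm above the plate, 12.5 mm in front of the stop face, sticking 4 mm into the gap. 0 = fully out, grows to 0.006 m as pressed; 1.2 N at first, 0.3 N more per mm. The leg's side edge presses it in about 3 mm over the last 15 degrees; it then springs out behind the leg (to 0 to 2 mm) and holds it against the stop.
- plunger_right (a joint): The same spring plunger in the right cheek.
- dial_indicator: Bystander: round plunger dial indicator lying flat, loose on the bench; leave it alone.
- v_block_1: Bystander: small grey ground V-block, loose on the bench; leave it alone.
- master_ring: Bystander: grey setting ring, 76 mm across, 25 mm high, loose on the bench; leave it alone.
- gauge_case: Bystander: flat wooden gauge-block case, 120x205x42 mm, loose on the bench; leave it alone.
- calculator: Bystander: grey pocket calculator, loose on the bench; leave it alone.
Mind the look-alikes: they are no part of the job. There is more than one size of the bracket; the job needs the larger.

How it is judged:
By the outcome, as a careful person would: the job done as asked, in the order asked, and still so for the second after the job is handed in, with the robot touching nothing.
It also fails if it takes over 58 s, if anything falls off the work surface, if the arm or the gripper's body presses on something with over 40 N, if the wrist force passes 120 N, or if a joint passes its speed limit or range.

### The arm

A 6-joint arm with a two-finger parallel gripper is mounted at the origin on a cart in front of the work surface, level with it; the furniture and walls round the work are solid. World frame = base frame: x ahead of the robot, y to its left, z up, the work surface at z = 0. Lengths are in m, angles in rad, forces in N, time in s.
With the tool pointing down it reaches from about 0.3 to 0.875 m from the base axis. Payload 6.4 kg.
Tool frame: the origin (TCP) lies midway between the tips of the shut fingers; the grasp point (between the pads) lies 19 mm behind it; z points along the fingers, y is the line along which they close (so a half turn about z gives the same grasp; the last joint's range is limited). The gripper opens to 88 mm and grips with 3 to 60 N. Pads are 18 mm wide; open, the fingers measure 123 mm over their backs; the gripper's body (75 mm by 187 mm) begins 45 mm behind the grasp point.
Start: joints at [-1.412, 0.181, 1.607, -0, 1.354, -0.206], TCP at [0.205, -0.537, 0.239] pointing down, gripper open.
Joint ranges: [-2.99, 2.99], [-0.89, 2.07], [0.3, 2.58], [-1.14, 4.28], [0, 2.63], [-3.12, 3.12]. Speed limits (rad/s): [2.57, 2.57, 3.01, 3.14, 3.14, 3.14].

### API

Orientations are given as a unit quaternion [w, x, y, z].
In Python, from bench import read_state, cams, workorder, finder gives the robot as it stands.
- The arm moves only by the tool apply_moves, never from a script. Its argument "series" is a list that holds one entry, the list of rows, each a list of 7 numbers: the turn, a rotation vector about the tool's x, y, z in degrees, then the shift along the tool's x, y, z in cm, then the gripper's target within -1 to 1 (shut at 1, half-way at 0, fully open at -1). In form: [[[ax, ay, az, tx, ty, tz, grip], ...]]. A call has 1 to 20 rows; each row is the pose to reach, as a shift and turn from the pose commanded when the call began, along the tool's axes at that moment; what a row does not reach only later rows make up. A row lasts 1/10 s, in which the tool goes at most 50 mm and 8.59 degrees, less where a joint would pass 70% of its speed; a pose out of reach is approached as far as the arm can. A call with a gripper value outside its range is refused whole. The fingers move at their own pace and stop on an object; "grip_force" is the grip in N (left out, the last holds). Time passes only in rows, so rows that repeat a pose let the fingers close. It gives the time, the measured TCP pose, the force, the opening and the grip force at its end, in the units of the state.
- read_state(): the state, without advancing time (a new reading comes with each control period).
- cams.get_image(name): name is "scene" or "side" or "wrist"; returns the picture (384x512x3 uint8, red, green, blue); there is no depth.
- cams.camera_model(name): a dict with "fx", "fy", "cx", "cy" (pixels), "origin" and "orientation" of the camera in the world; the wrist camera has in their place "hand_eye" (4x4, takes a point from camera to tool coordinates, whose origin is the TCP and whose axes are the flange's). Camera axes: x right, y up, looking along -z (the intrinsics and any distortion apply to the point x, -y, -z); pixel columns grow to the right and rows downward; lengths in m; the calibration is good to about 2 mm. A picture is of the moment at which its call begins: read the wrist's pose just before it. camera_model takes no time and is no camera call.
- workorder.close_job(): hands the job in; it is judged then, once.
Trained networks look in the newest picture that a camera, given by its name, has taken for a name from the list of things; names that differ only in an ending like _2 or _b are one class to them, and where a whole thing is asked for, a point or a joint stands for the part that bears it (a point fixed in the world has none). Each returns a list of dicts, best first, with "score" (0 to 1); they miss things now and then, are a little off and sometimes report something else, mostly with a low value. They report only what shows in the picture. A call takes as long as a camera call. They do not tell look-alikes from the thing itself.
- finder.spot_in(camera, label): "uv" ([column, row] in pixels, amid what is visible of it).
- finder.masks_of(camera, label): "pixels" (384x512 bool, what is visible of it) and "uv" ([column, row] in pixels, amid what is visible of it).
The state is a dict: "clock": time; "joint_pos": joint angles; "qvel": joint speeds; "effort": joint torques, N m; "position": TCP position; "orientation": TCP orientation; "wrist_force": force on the tool from outside, world axes, zero at the start; "ft_torque": the same for the moment, N m; "gripper_width": finger opening in m; "grasp_force": force on a finger pad.
Only numpy, scipy, OpenCV 4.12 (cv2) and the standard library are available. Lean on these libraries where they do the work, as an engineer would, in place of code of your own. Each camera call takes 0.05 s, during which the arm holds its last target. There are 200 camera calls.

## Working session

There is one attempt and no reset: what is moved stays moved. The work goes in short steps, Python scripts to look and compute and a tool call to move; the robot and the scene stay as the last step left them, time stands still between calls to the robot, and variables do not carry over. Pictures are saved under pics/ and viewed, at most 10 in all, crops included, and the job is handed in when it is done.

Besides the shell and the picture viewer there is one more tool, called after ">>>" as name(argument=value, ...) on one line, values as JSON. apply_moves: Moves the arm, as the interface text tells. Its arguments: {"type":"object","properties":{"series":{"type":"array","items":{"type":"array","items":{"type":"array","items":{"type":"number"}}}},"grip_force":{"type":"number"}},"required":["series"]}

```bash
mkdir -p pics; ls
cat > h.py <<'E'
import numpy as np, cv2
from scipy.spatial.transform import Rotation as R
from bench import read_state, cams, workorder, finder
def q2R(q): return R.from_quat([q[1],q[2],q[3],q[0]]).as_matrix()
def save(cam,name):
    im=cams.get_image(cam); cv2.imwrite('pics/'+name,cv2.cvtColor(im,cv2.COLOR_RGB2BGR)); return im
def Rm(o):
    o=np.array(o); return o if o.shape==(3,3) else q2R(o)
E
python3 - <<'E'
from h import *
s=read_state(); print({k:np.round(v,3) for k,v in s.items()})
for c in ("scene","side","wrist"): print(c,cams.camera_model(c))
a=save("scene","a1.png"); b=save("side","a2.png")
for c in ("scene","side"):
  for l in ("bracket","fixture","stop_foot","guide_mouth","flange_tip","plunger_left","gauge_case"):
    print(c,l,[(np.round(d["uv"]),round(d["score"],2)) for d in finder.spot_in(c,l)][:4])
print(read_state()["clock"])
E
```

```text
pics
{'clock': np.float64(0.0), 'joint_pos': array([-1.412,  0.182,  1.608,  0.   ,  1.354, -0.206]), 'qvel': array([ 0.   , -0.001, -0.001, -0.   ,  0.001,  0.001]), 'effort': array([-1.0000e-03, -4.3387e+01, -3.4185e+01,  7.0000e-02,  3.8000e-02,
       -0.0000e+00]), 'position': array([ 0.205, -0.537,  0.238]), 'orientation': array([-0.001,  0.983,  0.181,  0.   ]), 'wrist_force': array([-0.121, -0.067,  0.388]), 'ft_torque': array([0.023, 0.029, 0.03 ]), 'grasp_force': np.float64(0.0), 'gripper_width': np.float64(0.088)}
scene {'fx': 402.1813911910812, 'fy': 402.1813911910812, 'cx': 256.28593107091103, 'cy': 193.63147663306685, 'origin': array([-0.36717335,  0.56876304,  0.71098846]), 'orientation': array([-0.41223461, -0.21938099,  0.43034858,  0.77248605])}
side {'fx': 452.8200724411076, 'fy': 452.8200724411076, 'cx': 264.31284907491045, 'cy': 200.34997892768268, 'origin': array([ 0.86801588, -0.59319307,  1.38325525]), 'orientation': array([0.91749134, 0.23922937, 0.08162293, 0.30711016])}
wrist {'fx': 273.0163531775372, 'fy': 273.0163531775372, 'cx': 257.8478305869572, 'cy': 
[... 439 characters left out ...]
([235., 193.]), 0.87)]
scene stop_foot [(array([236., 196.]), 0.87)]
scene guide_mouth [(array([235., 193.]), 0.77)]
scene flange_tip [(array([241., 205.]), 0.81)]
scene plunger_left []
scene gauge_case [(array([243., 208.]), 0.27)]
side bracket [(array([289., 211.]), 0.93), (array([172., 240.]), 0.51)]
side fixture [(array([300., 227.]), 0.71)]
side stop_foot [(array([298., 232.]), 0.71), (array([243., 270.]), 0.55)]
side guide_mouth [(array([301., 231.]), 0.78), (array([202., 286.]), 0.74), (array([289., 210.]), 0.6)]
side flange_tip [(array([172., 238.]), 0.85), (array([288., 210.]), 0.65)]
side plunger_left []
side gauge_case [(array([204., 285.]), 0.83), (array([289., 211.]), 0.59)]
0.8
```

```bash
python3 -c "
import cv2,numpy as np
a=cv2.imread('pics/a1.png');b=cv2.imread('pics/a2.png')
cv2.imwrite('pics/a3.png',cv2.resize(a[110:280,130:370],None,fx=3.3,fy=3.3,interpolation=cv2.INTER_CUBIC))
cv2.imwrite('pics/a4.png',cv2.resize(b[130:330,130:390],None,fx=3,fy=3,interpolation=cv2.INTER_CUBIC))"
```

```text
(no output)
```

View pics/a3.png

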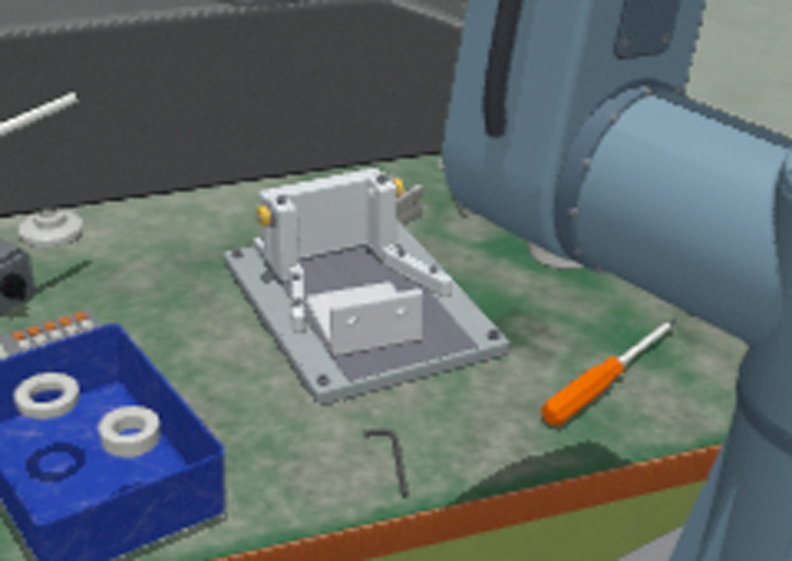

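View pics/a4.png

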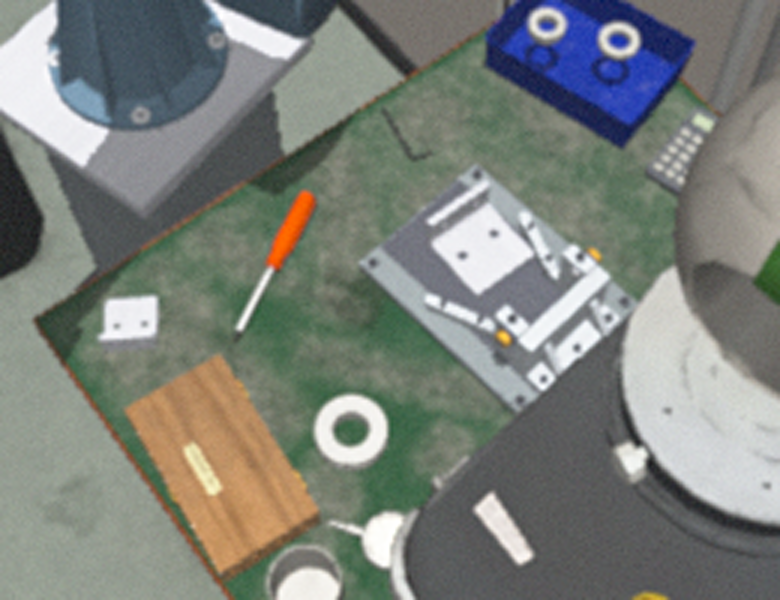

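Scene crop: the fixture holds the large bracket lying in its mouth, seen at about scene (240,205). In the side crop the fixture is at about (500,290) and the bracket at (480,245). The look-alike small bracket is at (130,318), by the wooden case. I'll fit a coarse fixture pose first.

```bash
cat >> h.py <<'E'
from scipy.optimize import least_squares
def proj(P,cam,st=None):
    m=cams.camera_model(cam); P=np.atleast_2d(P)
    if cam=="wrist":
        H=m["hand_eye"]; Rt=q2R(st["orientation"]); Rc=Rt@H[:3,:3]; o=np.array(st["position"])+Rt@H[:3,3]
    else: Rc=Rm(m["orientation"]); o=m["origin"]
    p=(P-o)@Rc
    return np.c_[m["cx"]+m["fx"]*p[:,0]/-p[:,2], m["cy"]-m["fy"]*p[:,1]/-p[:,2]]
def fx2w(f,P):
    c,s=np.cos(f[2]),np.sin(f[2]); P=np.atleast_2d(P)
    return np.c_[f[0]+c*P[:,0]-s*P[:,1], f[1]+s*P[:,0]+c*P[:,1], P[:,2]]
E
python3 - <<'E'
from h import *
sc=lambda x,y:(130+x/3.3,110+y/3.3); sd=lambda x,y:(130+x/3,130+y/3)
ML,MR,FL,FR=[-.135,.095,.016],[-.135,-.095,.016],[.122,.095,.016],[.122,-.095,.016]
ob=[("scene",ML,sc(320,402)),("scene",MR,sc(508,350)),("scene",FL,sc(225,252)),
("side",MR,sd(360,262)),("side",ML,sd(475,165)),("side",FR,sd(520,410)),("side",FL,sd(635,298))]
def r(f): return np.concatenate([proj(fx2w(f,P),c)[0]-uv for c,P,uv in ob])
for y0 in (0,-1.57,1.57):
  s=least_squares(r,[.5,0,y0],loss="soft_l1"); print(s.x,s.cost)
f=s.x; print(np.round(r(s.x).reshape(-1,2),1))
E
```

```text
[ 0.54353594  0.00629067 -0.14781867] 8.705614428161313
[ 0.54353594  0.00629067 -0.14781879] 8.705614428116675
[ 0.54353594  0.00629067 -0.14781879] 8.705614428116778
[[-1.4 -1.6]
 [ 0.4 -2. ]
 [-1.9  0.8]
 [-2.2 -0.8]
 [-1.6 -2. ]
 [-0.3  0.9]
 [ 0.4  0.5]]
```

>>> apply_moves(series=[[[0,0,-150.6,46.6,-41.1,0,0.3],[0,0,-150.6,46.6,-41.1,0,0.3],[0,0,-150.6,46.6,-41.1,0,0.3],[0,0,-150.6,46.6,-41.1,0,0.3],[0,0,-150.6,46.6,-41.1,0,0.3],[0,0,-150.6,46.6,-41.1,0,0.3],[0,0,-150.6,46.6,-41.1,0,0.3],[0,0,-150.6,46.6,-41.1,0,0.3],[0,0,-150.6,46.6,-41.1,0,0.3],[0,0,-150.6,46.6,-41.1,0,0.3],[0,0,-150.6,46.6,-41.1,0,0.3],[0,0,-150.6,46.6,-41.1,0,0.3],[0,0,-150.6,46.6,-41.1,0,0.3],[0,0,-150.6,46.6,-41.1,0,0.3],[0,0,-150.6,46.6,-41.1,0,0.3],[0,0,-150.6,46.6,-41.1,0,0.3],[0,0,-150.6,46.6,-41.1,0,0.3],[0,0,-150.6,46.6,-41.1,0,0.3],[0,0,-150.6,46.6,-41.1,0,0.3],[0,0,-150.6,46.6,-41.1,0,0.3]]])

```text
clock: 2.8
position: [0.4939, 0.013, 0.2388]
orientation: [0.0, 0.075, 0.997, 0.0]
wrist_force: [0.8, -1.5, 0.4]
gripper_width: 0.031
grasp_force: 0.0
```

Run:
```python
from h import *
s=read_state(); print(s["clock"],s["position"],s["orientation"],s["gripper_width"],np.round(s["joint_pos"],2))
im=save("wrist","w1.png")
cv2.imwrite('pics/w1b.png',cv2.resize(cv2.imread('pics/w1.png'),None,fx=1.55,fy=1.55,interpolation=cv2.INTER_CUBIC))
import json; json.dump({k:np.array(s[k]).tolist() for k in("position","orientation")},open("w1.json","w"))
for l in ("bracket","fixture"):
    for d in finder.masks_of("wrist",l): print(l,d["score"],d["uv"],d["pixels"].sum())
```

```text
2.8 [0.49387005 0.01302951 0.23876836] [5.70906039e-05 7.52551883e-02 9.97164306e-01 7.87386602e-06] 0.03095292361965112 [-0.21 -0.    1.81  0.    1.34 -1.63]
bracket 0.75 [267.9, 168.2] 4104
bracket 0.62 [5.1, 9.9] 373
fixture 0.75 [249.5, 168.1] 14747
```

View pics/w1b.png

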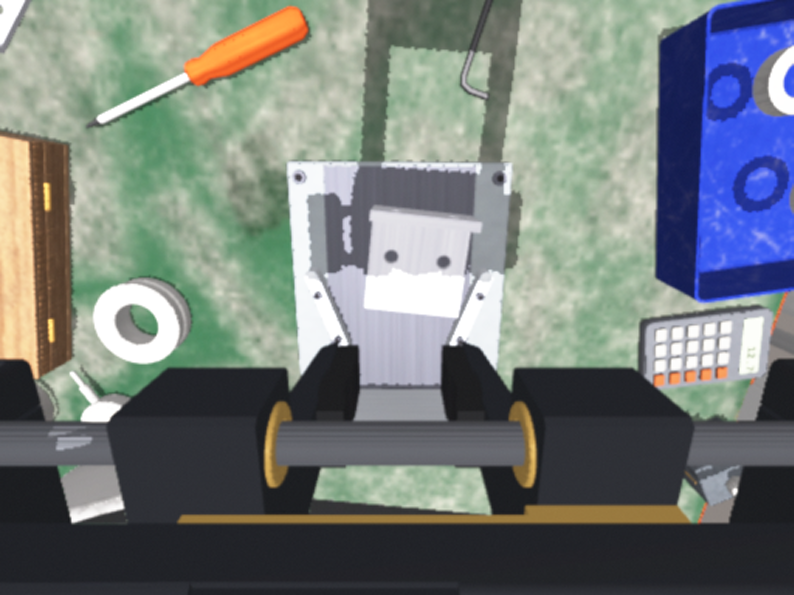

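The wrist picture shows the fixture mouth plate corners at (288,162) and (512,162), in 1.55x pixels. The bracket spans (370,206)–(481,222) at the heel and (364,310)–(460,318) at the toe, turned a little to the rails. I'll fit the poses and check them with an overlay.

```bash
cat > fit.py <<'E'
from h import *; import json
s=json.load(open("w1.json"))
k=lambda x,y:(x/1.55,y/1.55)
ob=[([-.135,-.095,.016],k(288,162)),([-.135,.095,.016],k(512,162)),([-.040,-.095,.016],None)]
# left edge line point (302,368): constrain column only
def rf(f):
    a=[proj(fx2w(f,P),"wrist",s)[0]-uv for P,uv in ob if uv]
    e=proj(fx2w(f,[[.05,-.095,.016],[-.1,-.095,.016]]),"wrist",s); v=(368/1.55-e[0,1])/(e[1,1]-e[0,1]); u=e[0,0]+v*(e[1,0]-e[0,0])
    return np.r_[np.concatenate(a),u-302/1.55]
F=least_squares(rf,[.543,.006,-.148]); print("F",F.x,rf(F.x))
bo=[([0,-.042,.024],k(364,310)),([0,.042,.024],k(460,318)),([-.09,-.042,.066],k(370,218)),([-.09,.042,.066],k(478,232))]
rb=lambda f:np.concatenate([proj(fx2w(f,P),"wrist",s)[0]-uv for P,uv in bo])
B=least_squares(rb,[.5,.006,-.1]); print("B",B.x,rb(B.x).round(1))
c,sn=np.cos(F.x[2]),np.sin(F.x[2]);d=B.x[:2]-F.x[:2]; print("toe in fixture",c*d[0]+sn*d[1],-sn*d[0]+c*d[1],B.x[2]-F.x[2])
im=cv2.resize(cv2.imread('pics/w1.png')[90:270,150:370],None,fx=3.6,fy=3.3,interpolation=cv2.INTER_CUBIC)
def dr(f,P,col):
    q=(proj(fx2w(f,P),"wrist",s)-[150,90])*[3.6,3.3]; cv2.polylines(im,[q.round().astype(int)],False,col,1)
dr(F.x,[[.12,-.095,.016],[-.135,-.095,.016],[-.135,.095,.016],[.12,.095,.016]],(0,0,255))
for sg in(-1,1): dr(F.x,[[-.039,sg*.069,.034],[.03,sg*.043,.034],[.045,sg*.043,.034]],(0,128,255))
dr(B.x,[[-.09,-.042,.066],[-.09,.042,.066],[-.082,.042,.066],[-.082,-.042,.066],[-.09,-.042,.066]],(0,255,0))
dr(B.x,[[-.09,-.042,.016],[-.09,.042,.016]],(255,255,0))
dr(B.x,[[-.082,-.042,.024],[-.0,-.042,.024],[0,.042,.024],[-.082,.042,.024]],(255,0,0))
cv2.imwrite('pics/w1c.png',im)
E
python3 fit.py
```

```text
F [ 0.55032447  0.00473162 -0.14655696] [-1.1791368   0.37040007  1.47529384 -0.18128635 -0.34328614]
B [ 0.55051017  0.01423936 -0.24751121] [ 0.4  1.8 -1.8  2.2 -0.6 -0.6  1.7 -2.5]
toe in fixture -0.0012047344960328566 0.00943293603855286 -0.10095424556075477
```

View pics/w1c.png

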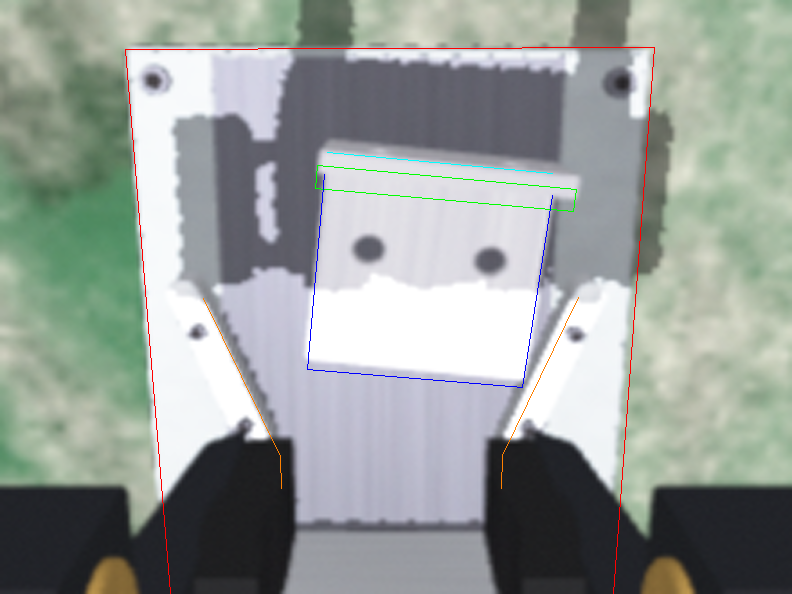

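The overlay shows the upper strip is the flange's top face: outer edge (327,142)–(580,178), inner edge (318,165)–(577,195). The toe is at (307,358)–(522,380), the stop's foot line is at row 525, and the rails' inner edges are visible. I'll refit with these.

```bash
cat > fit2.py <<'E'
from h import *; import json
s=json.load(open("w1.json"))
k=lambda x,y:np.array((150+x/3.6,90+y/3.3))
pr=lambda f,P,dz: proj(fx2w(f,P)+[0,0,dz],"wrist",s)
def line(f,dz,P0,P1,pt):  # signed distance of image pt to line
    a,b=pr(f,[P0,P1],dz); t=(b-a)/np.linalg.norm(b-a); d=k(*pt)-a; return d[0]*t[1]-d[1]*t[0]
def rf(p):
    f,dz=p[:3],p[3]
    L=lambda *a:line(f,dz,*a); r=[]
    E=[([-.135,-.095,.016],[-.135,.095,.016],[(160,49),(630,47)]),
       ([-.135,-.095,.016],[.1,-.095,.016],[(130,80),(152,380)]),
       ([-.135,.095,.016],[.1,.095,.016],[(652,90),(622,380)]),
       ([.075,-.05,.016],[.075,.05,.016],[(310,524),(470,524)]),
       ([-.039,-.069,.034],[.030,-.043,.034],[(213,300),(262,410)]),
       ([-.039,.069,.034],[.030,.043,.034],[(556,300),(508,410)])]
    for a,b,pts in E: r+=[L(a,b,p) for p in pts]
    return np.r_[r,p[3]*150]
F=least_squares(rf,[.543,.006,-.148,0],loss="soft_l1"); print("F",F.x,rf(F.x).round(1)); dz=F.x[3]
bo=[([0,-.042,.024],(307,358)),([0,.042,.024],(522,380)),([-.09,-.042,.066],(327,142)),([-.09,.042,.066],(580,178)),([-.082,-.042,.066],(319,165)),([-.082,.042,.066],(577,196))]
rb=lambda f:np.concatenate([pr(f,P,dz)[0]-k(*uv) for P,uv in bo])
B=least_squares(rb,[.5,.006,-.1]); print("B",B.x,rb(B.x).round(1))
c,sn=np.cos(F.x[2]),np.sin(F.x[2]);d=B.x[:2]-F.x[:2]; print("toe in fixture",c*d[0]+sn*d[1],-sn*d[0]+c*d[1],B.x[2]-F.x[2])
print("heel mid world",fx2w(B.x,[-.09,0,0]),"stop_foot",fx2w(F.x[:3],[.075,0,0]))
E
python3 fit2.py
```

```text
F [ 0.54966477  0.00360124 -0.15292111 -0.00658199] [-0.7  0.3 -0.2 -0.2  1.8 -0.1 -0.6 -0.4  1.5  0.6 -3.2 -1.8 -1. ]
B [ 0.54561401  0.01474984 -0.27615094] [ 0.2 -2.3 -0.8 -1.9 -0.3  1.4 -0.  -0.4  1.2  1.3 -0.4  0.9]
toe in fixture -0.005701708906222831 0.01040147109717167 -0.12322983542719548
heel mid world [[0.45902392 0.03928874 0.        ]] stop_foot [[ 0.62378954 -0.0078232   0.        ]]
```

>>> apply_moves(series=[[[0,0,0,8,1.5,0,0.3],[0,0,0,8,1.5,2,0.3],[0,0,0,8,1.5,7,0.3],[0,0,0,8,1.5,12,0.3],[0,0,0,8,1.5,16,0.3],[0,0,0,8,1.5,19,0.3],[0,0,0,8,1.5,20.3,0.3],[0,0,0,8,1.5,20.3,0.3],[0,0,0,8,1.5,20.3,0.3]]])

```text
clock: 3.85
position: [0.4173, 0.0396, 0.0361]
orientation: [0.0, 0.074, 0.997, 0.0]
wrist_force: [0.6, 1.2, 0.6]
gripper_width: 0.031
grasp_force: 0.0
```

Run:
```python
from h import *
s=read_state(); print(s["clock"],s["position"],s["wrist_force"].round(1))
save("scene","b1.png"); cv2.imwrite('pics/b1c.png',cv2.resize(cv2.imread('pics/b1.png')[140:260,180:320],None,fx=5,fy=5,interpolation=cv2.INTER_CUBIC))
```

```text
3.85 [0.41729748 0.03962013 0.03608748] [0.6 1.2 0.6]
```

View pics/b1c.png

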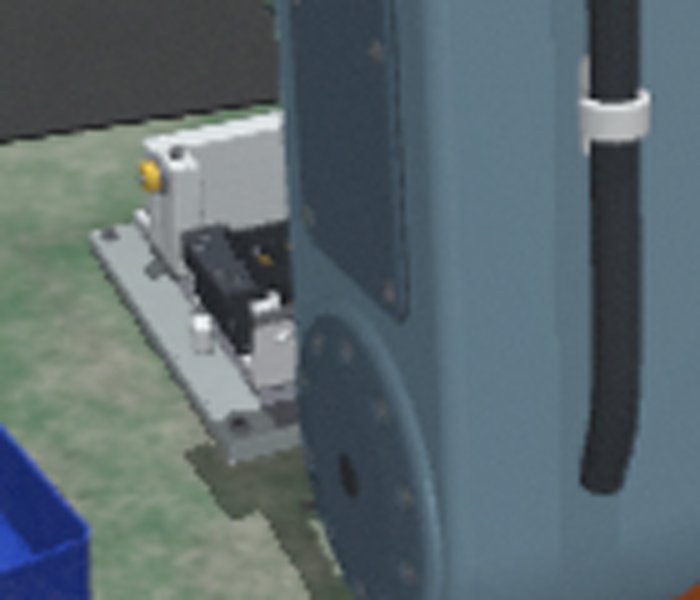

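Most of the fixture is hidden behind the arm in the scene view. The gripper is behind the flange with no contact forces, so I start pushing.

>>> apply_moves(series=[[[0,0,0,-1,0,0,0.3],[0,0,0,-2,0,0,0.3],[0,0,0,-2.5,0,0,0.3],[0,0,0,-3,0,0,0.3],[0,0,0,-3.5,0,0,0.3],[0,0,0,-4,-0.1,0,0.3],[0,0,0,-4.4,-0.2,0,0.3],[0,0,0,-4.8,-0.3,0,0.3],[0,0,0,-5.2,-0.4,0,0.3],[0,0,0,-5.6,-0.5,0,0.3],[0,0,0,-6,-0.6,0,0.3],[0,0,0,-6.4,-0.7,0,0.3],[0,0,0,-6.8,-0.8,0,0.3],[0,0,0,-7.2,-0.9,0,0.3],[0,0,0,-7.6,-1,0,0.3],[0,0,0,-8,-1.1,0,0.3],[0,0,0,-8.4,-1.2,0,0.3],[0,0,0,-8.8,-1.3,0,0.3],[0,0,0,-9.2,-1.4,0,0.3],[0,0,0,-9.5,-1.5,0,0.3]]])

```text
clock: 5.9
position: [0.5091, 0.0107, 0.0357]
orientation: [0.0, 0.074, 0.997, -0.0]
wrist_force: [-1.1, 1.0, -0.6]
gripper_width: 0.031
grasp_force: 0.6
```

```bash
cat > look.py <<'E'
from h import *; import sys
s=read_state(); print(s["clock"],s["position"].round(4),s["wrist_force"].round(1),s["ft_torque"].round(2))
c=np.array([np.cos(-.15),np.sin(-.15)]); d=s["position"][:2]-[.548,.0045]; print("tcp in fixture mm",1000*(c@d),1000*(-c[1]*d[0]+c[0]*d[1]))
n=sys.argv[1]; save("wrist",n+".png"); cv2.imwrite('pics/'+n+'c.png',cv2.resize(cv2.imread('pics/'+n+'.png')[60:320,90:430],None,fx=2.3,fy=2.3,interpolation=cv2.INTER_CUBIC))
E
python3 look.py c1
```

```text
5.9 [0.5091 0.0107 0.0357] [-1.1  1.  -0.6] [ 0.17  0.02 -0.01]
tcp in fixture mm -39.36540256876484 0.29540011731493154
```

View pics/c1c.png

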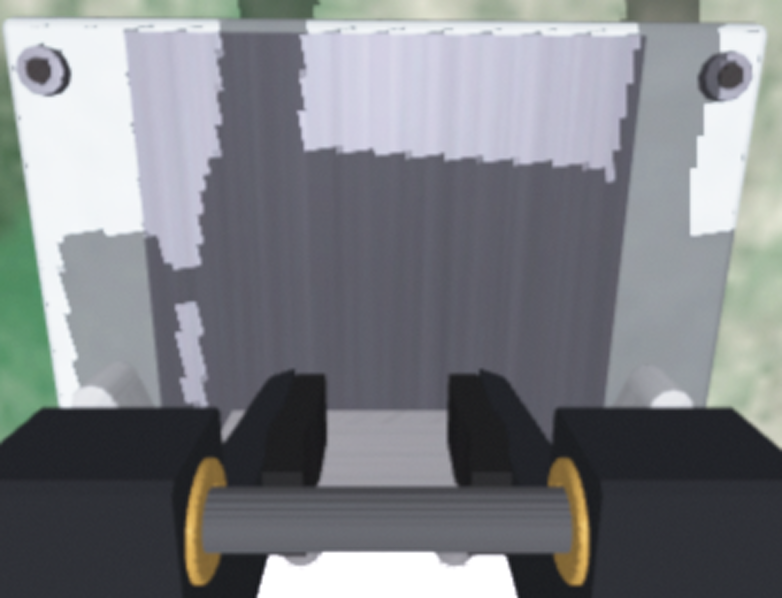

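The flange sits square across both fingers (heel edge at row 410), well centred and sliding at about 1 N. I continue gently to the stop.

>>> apply_moves(series=[[[0,0,0,-0.3,0,0,0.3],[0,0,0,-0.6,0,0,0.3],[0,0,0,-0.9,0,0,0.3],[0,0,0,-1.1,0,0,0.3],[0,0,0,-1.3,0,0,0.3],[0,0,0,-1.3,0,0,0.3]]])

```text
clock: 6.55
position: [0.5221, 0.0088, 0.0358]
orientation: [0.0, 0.074, 0.997, -0.0]
wrist_force: [0.4, -0.0, -0.4]
gripper_width: 0.0307
grasp_force: 0.0
```

>>> apply_moves(series=[[[0,0,0,-0.2,0,0,0.3],[0,0,0,-0.4,0,0,0.3],[0,0,0,-0.5,0,0,0.3],[0,0,0,-0.6,0,0,0.3],[0,0,0,-0.6,0,0,0.3]]])

```text
clock: 7.05
position: [0.5238, 0.0089, 0.0346]
orientation: [-0.004, 0.074, 0.997, 0.001]
wrist_force: [-11.9, 2.5, 6.2]
gripper_width: 0.0305
grasp_force: 5.9
```

The bracket is home flat at the stop, since the force rose to 12 N at the predicted place. Next I back off, raise the tips to 36 mm above the underside and touch the flange again.

>>> apply_moves(series=[[[0,0,0,0.5,0,0,0.3],[0,0,0,0.9,0,0,0.3],[0,0,0,0.9,0,-0.8,0.3],[0,0,0,0.9,0,-1.6,0.3],[0,0,0,0.7,0,-1.6,0.3],[0,0,0,0.5,0,-1.6,0.3],[0,0,0,0.4,0,-1.6,0.3],[0,0,0,0.3,0,-1.6,0.3],[0,0,0,0.3,0,-1.6,0.3]]])

```text
clock: 7.95
position: [0.5238, 0.0086, 0.0512]
orientation: [-0.001, 0.074, 0.997, 0.0]
wrist_force: [-3.0, 0.8, 1.3]
gripper_width: 0.0307
grasp_force: 1.4
```

>>> apply_moves(series=[[[0,0,0,-0.15,0,0,0.3],[0,0,0,-0.3,0,-0.1,0.3],[0,0,0,-0.43,0,-0.38,0.3],[0,0,0,-0.55,0,-0.74,0.3],[0,0,0,-0.72,0,-1.1,0.3],[0,0,0,-0.88,0,-1.44,0.3],[0,0,0,-1.08,0,-1.78,0.3],[0,0,0,-1.29,0,-2.11,0.3],[0,0,0,-1.52,0,-2.42,0.3],[0,0,0,-1.75,0,-2.72,0.3],[0,0,0,-1.75,0,-2.72,0.3]]])

```text
clock: 9.05
position: [0.5396, 0.0065, 0.0782]
orientation: [-0.003, 0.074, 0.997, 0.0]
wrist_force: [-8.5, 2.1, 3.0]
gripper_width: 0.0312
grasp_force: 4.8
```

```bash
python3 look.py d1
python3 - <<'E'
from h import *
save("side","d1s.png"); cv2.imwrite('pics/d1sc.png',cv2.resize(cv2.imread('pics/d1s.png')[160:280,230:390],None,fx=4.5,fy=4.5,interpolation=cv2.INTER_CUBIC))
E
```

```text
9.05 [0.5396 0.0065 0.0782] [-8.5  2.1  3. ] [ 0.27  1.33 -0.05]
tcp in fixture mm -8.634057055927178 0.6767087598617857
```

View pics/d1c.png

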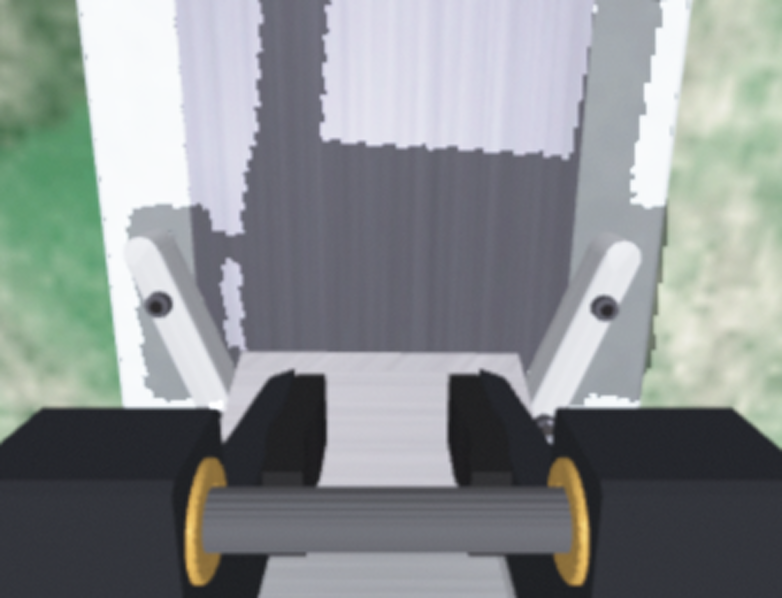

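The bracket is tipping: its heel edge is at row 350 and the flange face is square on both fingers. I continue along the arc.

>>> apply_moves(series=[[[0,0,0,-0.25,0,-0.3,0.3],[0,0,0,-0.51,0,-0.58,0.3],[0,0,0,-0.79,0,-0.85,0.3],[0,0,0,-1.08,0,-1.1,0.3],[0,0,0,-1.38,0,-1.34,0.3],[0,0,0,-1.68,0,-1.56,0.3],[0,0,0,-2.0,0,-1.77,0.3],[0,0,0,-2.34,0,-1.96,0.3],[0,0,0,-2.68,0,-2.14,0.3],[0,0,0,-3.02,0,-2.31,0.3],[0,0,0,-3.38,0,-2.45,0.3],[0,0,0,-3.74,0,-2.58,0.3],[0,0,0,-3.74,0,-2.58,0.3]]])

```text
clock: 10.45
position: [0.5799, 0.0001, 0.1066]
orientation: [0.001, 0.074, 0.997, -0.0]
wrist_force: [-5.1, 1.5, 12.1]
gripper_width: 0.0308
grasp_force: 6.8
```

```bash
python3 look.py d2
```

```text
10.45 [5.799e-01 1.000e-04 1.066e-01] [-5.1  1.5 12.1] [ 0.06  0.68 -0.02]
tcp in fixture mm 32.238473100060645 0.4279319207391571
```

View pics/d2c.png

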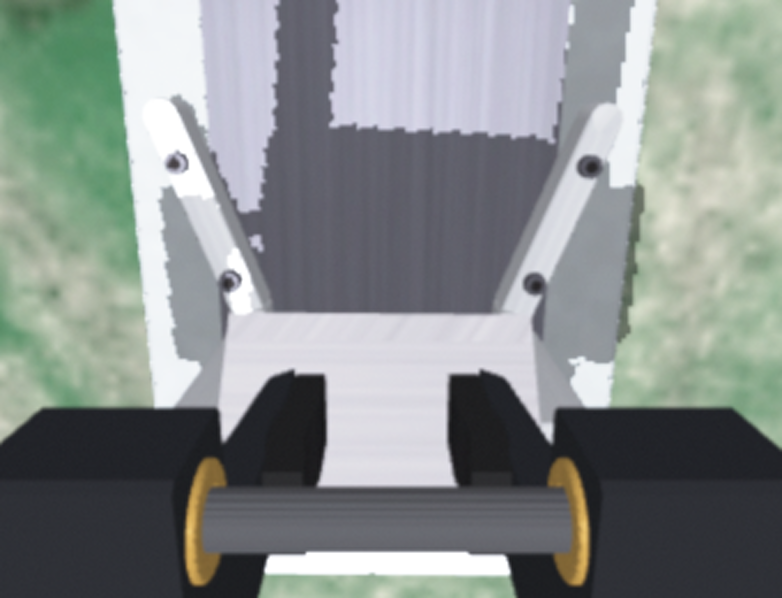

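The bracket is at about 52°, still square, and the down force has grown to 12 N, so I ease the downward lead.

>>> apply_moves(series=[[[0,0,0,-0.43,0,-0.3,0.3],[0,0,0,-0.86,0,-0.49,0.3],[0,0,0,-1.25,0,-0.57,0.3],[0,0,0,-1.65,0,-0.64,0.3],[0,0,0,-2.05,0,-0.69,0.3],[0,0,0,-2.46,0,-0.72,0.3],[0,0,0,-2.87,0,-0.72,0.3],[0,0,0,-3.28,0,-0.7,0.3],[0,0,0,-3.28,0,-0.7,0.3]]])

```text
clock: 11.4
position: [0.6121, -0.0047, 0.1119]
orientation: [0.001, 0.074, 0.997, -0.0]
wrist_force: [0.4, -0.3, 3.9]
gripper_width: 0.0307
grasp_force: 1.9
```

>>> apply_moves(series=[[[0,0,0,-0.4,0,0.05,0.3],[0,0,0,-0.8,0,0.1,0.3],[0,0,0,-1.2,0,0.18,0.3],[0,0,0,-1.6,0,0.27,0.3],[0,0,0,-2.0,0,0.38,0.3],[0,0,0,-2.0,0,0.38,0.3]]])

```text
clock: 12.0
position: [0.6321, -0.0077, 0.1083]
orientation: [0.001, 0.074, 0.997, -0.0]
wrist_force: [1.6, -0.6, 4.7]
gripper_width: 0.0309
grasp_force: 2.3
```

```bash
python3 look.py d3
```

```text
12.0 [ 0.6321 -0.0077  0.1083] [ 1.6 -0.6  4.7] [-0.1  -0.5   0.03]
tcp in fixture mm 84.94289190578462 0.5127391166560163
```

View pics/d3c.png

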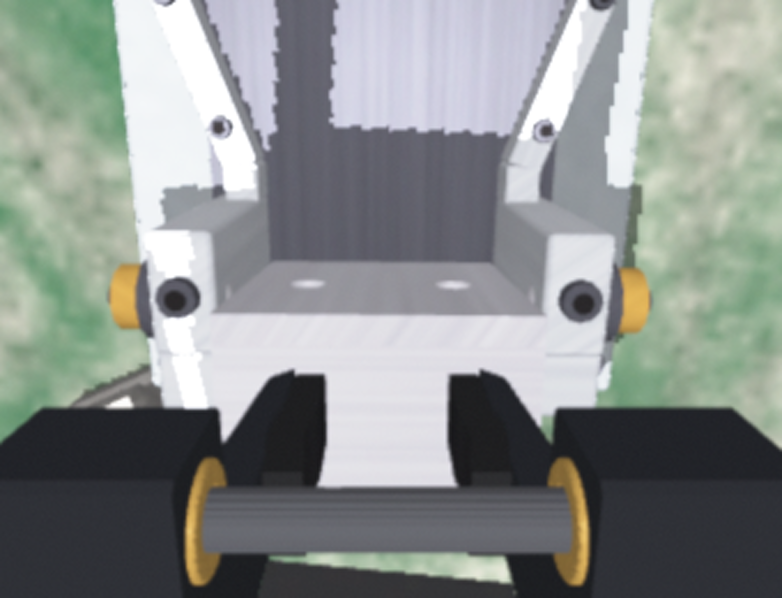

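The picture shows the leg nearly upright, with its outer face visible between the cheeks and the plunger noses at about (225,293) and (530,293). I keep pressing down and forward.

>>> apply_moves(series=[[[0,0,0,-0.3,0,0.12,0.3],[0,0,0,-0.6,0,0.22,0.3],[0,0,0,-0.9,0,0.32,0.3],[0,0,0,-1.2,0,0.42,0.3],[0,0,0,-1.2,0,0.48,0.3],[0,0,0,-1.2,0,0.48,0.3]]])

```text
clock: 12.65
position: [0.6432, -0.0092, 0.1041]
orientation: [0.0, 0.074, 0.997, 0.0]
wrist_force: [-0.9, 0.1, 9.7]
gripper_width: 0.0307
grasp_force: 4.4
```

```bash
python3 look.py d4
```

```text
12.65 [ 0.6432 -0.0092  0.1041] [-0.9  0.1  9.7] [ 0.07  0.06 -0.  ]
tcp in fixture mm 96.17137287056102 0.712545516323668
```

View pics/d4c.png

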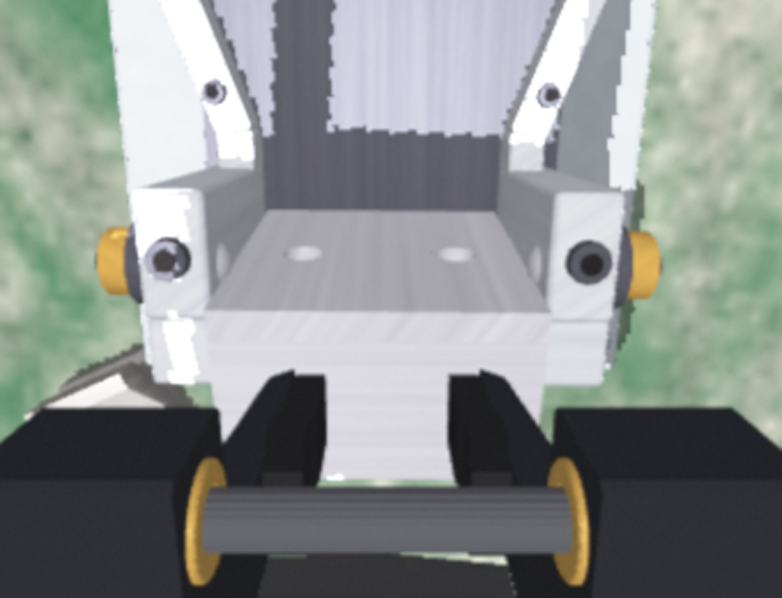

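Plunger noses are now visible on the cheek faces in front of the leg, at (222,262) and (535,262). The leg's foot line is at row 210 and its top edge at row 310. I'll work out where those edges lie.

```bash
cat >> h.py <<'E'
def unproj(u,v,z,st):
    m=cams.camera_model("wrist"); H=m["hand_eye"]; Rt=q2R(st["orientation"]); Rc=Rt@H[:3,:3]; o=np.array(st["position"])+Rt@H[:3,3]
    d=Rc@np.array([(u-m["cx"])/m["fx"],-(v-m["cy"])/m["fy"],-1]); P=o+d*(z-o[2])/d[2]
    c=np.array([np.cos(-.15),np.sin(-.15)]); e=P[:2]-[.548,.0045]; return np.round([1000*(c@e),1000*(-c[1]*e[0]+c[0]*e[1])],1)
E
python3 - <<'E'
from h import *
s=read_state()
g=lambda x,y,z: print((x,y,z),unproj(90+x/2.3,60+y/2.3,z,s))
g(268,210,.016);g(497,210,.016);g(208,311,.106);g(546,311,.106)
g(145,187,.096);g(208,187,.096) # cheek top front edge, expect x=41
g(548,187,.096); g(222,262,.082); g(535,262,.082)
E
```

```text
(268, 210, 0.016) [ 59.2 -43.9]
(497, 210, 0.016) [59.  41.6]
(208, 311, 0.106) [ 70.4 -42.5]
(546, 311, 0.106) [70.2 38.8]
(145, 187, 0.096) [ 42.  -58.4]
(208, 187, 0.096) [ 41.9 -43.1]
(548, 187, 0.096) [41.7 39.6]
(222, 262, 0.082) [ 63.9 -44.7]
(535, 262, 0.082) [63.6 41.1]
```

The plungers are in front of the leg's upper part, but the foot is about 7 to 8 mm short of the stop, as warned. I retreat straight up, turn the wrist half round so the camera is on top, and come back tilted to press low.

>>> apply_moves(series=[[[0,0,0,0,0,-0.5,0.6],[0,0,0,0,0,-1.5,0.6],[0,0,0,0,0,-4,0.6],[0,0,8,3,0,-8,0.6],[0,0,16,7,0,-12,0.6],[0,0,24,11,0,-14,0.6],[0,0,32,15,0,-14,0.6],[0,0,40,17,0,-14,0.6],[0,0,48,17,0,-14,0.6],[0,0,56,17,0,-14,0.6],[0,0,64,17,0,-14,0.6],[0,0,72,17,0,-14,0.6],[0,0,80,17,0,-14,0.6],[0,0,88,17,0,-14,0.6],[0,0,96,17,0,-14,0.6],[0,0,104,17,0,-14,0.6],[0,0,112,17,0,-14,0.6],[0,0,120,17,0,-14,0.6],[0,0,120,17,0,-14,0.6],[0,0,120,17,0,-14,0.6]]])

```text
clock: 14.7
position: [0.4745, 0.016, 0.2431]
orientation: [-0.0, 0.9, 0.436, -0.0]
wrist_force: [-0.5, -0.4, 0.4]
gripper_width: 0.018
grasp_force: 0.0
```

>>> apply_moves(series=[[[0,0,8,0,0,0,0.6],[0,0,16,0,0,0,0.6],[0,0,24,0,0,0,0.6],[0,0,32,0,0,0,0.6],[0,0,40,0,0,0,0.6],[0,0,48,0,0,0,0.6],[0,0,56,0,0,0,0.6],[0,0,60,0,0,0,0.6],[0,0,60,0,0,0,0.6]]])

```text
clock: 15.6
position: [0.4746, 0.0159, 0.2431]
orientation: [-0.0, 0.997, -0.073, -0.0]
wrist_force: [-0.0, 0.2, 0.2]
gripper_width: 0.0173
grasp_force: 0.0
```

>>> apply_moves(series=[[[0,8,0,0,0,0,0.6],[0,16,0,0,0,0,0.6],[0,24,0,0,0,0,0.6],[0,32,0,0,0,0,0.6],[0,40,0,0,0,0,0.6],[0,48,0,0,0,0,0.6],[0,55,0,0,0,0,0.6],[0,55,0,0,0,0,0.6]]])

```text
clock: 16.4
position: [0.4716, 0.0169, 0.2385]
orientation: [0.034, 0.886, -0.065, 0.458]
wrist_force: [0.4, 1.1, -1.5]
gripper_width: 0.0178
grasp_force: 0.0
```

Run:
```python
from h import *
s=read_state(); print(s["clock"],s["position"],s["orientation"],np.round(s["joint_pos"],2),s["gripper_width"])
A=q2R(s["orientation"]); print(A.round(3))
save("wrist","e1.png")
for l in ("bracket","fixture","plunger_left","plunger_right"):
    print(l,[(np.round(d["uv"],1),round(d["score"],2)) for d in finder.spot_in("wrist",l)][:3])
```

```text
16.4 [0.47160447 0.01691503 0.23846119] [ 0.03421667  0.88574908 -0.06465748  0.45836361] [-0.3  -0.66  2.55  0.41  0.33  1.09] 0.01776844388930496
[[ 0.571 -0.146  0.808]
 [-0.083 -0.989 -0.12 ]
 [ 0.816  0.001 -0.577]]
bracket [(array([254.4, 194.3]), 0.64)]
fixture [(array([256.1, 247.5]), 0.55)]
plunger_left []
plunger_right []
```

View pics/e1.png

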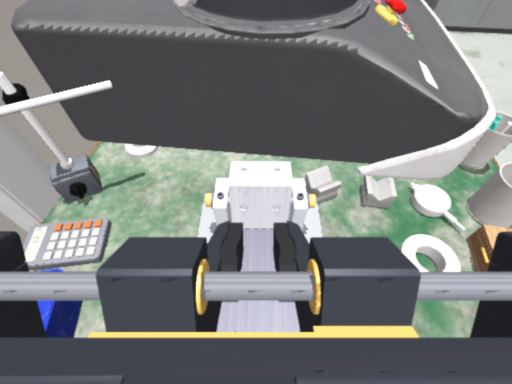

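The bracket stands upright with its flange on top, between the cheeks at about (258,185). Now I bring the tilted tips down in front of the leg's foot.

>>> apply_moves(series=[[[0,0,0,-2.1,0,4,0.6],[0,0,0,-4.2,0,8,0.6],[0,0,0,-6.3,0,12,0.6],[0,0,0,-8,0,15.3,0.6],[0,0,0,-9.6,0,18.4,0.6],[0,0,0,-10.6,0,20.2,0.6],[0,0,0,-10.6,0,20.2,0.6],[0,0,0,-10.6,0,20.2,0.6]]])

```text
clock: 17.45
position: [0.536, 0.0341, 0.1956]
orientation: [0.012, 0.873, -0.053, 0.485]
wrist_force: [0.6, 0.6, 0.7]
gripper_width: 0.0172
grasp_force: 0.0
```

Run:
```python
from h import *
s=read_state(); print(s["clock"],s["position"],np.round(s["joint_pos"],2),s["wrist_force"].round(1))
A=q2R(s["orientation"]); print(A.round(3))
c=np.array([np.cos(-.15),np.sin(-.15)]); d=s["position"][:2]-[.548,.0045]; print("tcp in fixture mm",1000*(c@d),1000*(-c[1]*d[0]+c[0]*d[1]))
print("tool dir of fixture +x",A.T@[c[0],c[1],0])
```

```text
17.45 [0.53600287 0.03414626 0.19561931] [-0.23 -0.25  2.46  2.17  0.15 -0.64] [0.6 0.6 0.7]
[[ 0.523 -0.104  0.846]
 [-0.08  -0.994 -0.073]
 [ 0.848 -0.029 -0.529]]
tcp in fixture mm -16.292692921508547 27.520541386073457
tool dir of fixture +x [0.52947713 0.04593355 0.84707973]
```

The wrist is passing through its singularity (joint 5 near 0, joint 4 flipping) well above the fixture. I'll finish the flip there at a definite 60° tilt before going down.

```bash
cat > tgt.py <<'E'
from h import *; import sys
phi,xf,yf,z=map(float,sys.argv[1:5]); phi=np.radians(phi)
s=read_state(); A=q2R(s["orientation"]); c,n=np.cos(-.15),np.sin(-.15); f=np.array([c,n,0]); u=np.array([0,0,1.])
Z=np.sin(phi)*f-np.cos(phi)*u; X=np.cos(phi)*f+np.sin(phi)*u; T=np.c_[X,np.cross(Z,X),Z]
P=fx2w([.548,.0045,-.15],[xf/1000,yf/1000,z/1000])[0]
print("turn",np.degrees(R.from_matrix(A.T@T).as_rotvec()).round(1),"shift cm",(100*A.T@(P-s["position"])).round(2),"j",s["joint_pos"].round(2))
d=s["position"]-[.548,.0045,0]; print("now xf,yf,z mm",(1000*np.array([f@d,-n*d[0]+c*d[1],d[2]])).round(1),"tilt",np.degrees(np.arccos(-A[2,2])).round(1),"F",s["wrist_force"].round(1),s["clock"])
print("fixture +x, up in tool axes",(A.T@f).round(3),(A.T@u).round(3))
E
python3 tgt.py 62 -35 0 140
```

```text
turn [-3.1  4.  -0.1] shift cm [-5.71  2.83  1.21] j [-0.23 -0.25  2.46  2.17  0.15 -0.64]
now xf,yf,z mm [-16.3  27.5 195.6] tilt 58.1 F [0.6 0.6 0.7] 17.45
fixture +x, up in tool axes [0.529 0.046 0.847] [ 0.848 -0.029 -0.529]
```

>>> apply_moves(series=[[[-3.1,4,-0.1,-5.7,2.8,1.2,0.6],[-3.1,4,-0.1,-5.7,2.8,1.2,0.6],[-3.1,4,-0.1,-5.7,2.8,1.2,0.6],[-3.1,4,-0.1,-5.7,2.8,1.2,0.6],[-3.1,4,-0.1,-5.7,2.8,1.2,0.6],[-3.1,4,-0.1,-5.7,2.8,1.2,0.6],[-3.1,4,-0.1,-5.7,2.8,1.2,0.6],[-3.1,4,-0.1,-5.7,2.8,1.2,0.6],[-3.1,4,-0.1,-5.7,2.8,1.2,0.6],[-3.1,4,-0.1,-5.7,2.8,1.2,0.6]]])

```text
clock: 18.45
position: [0.5113, 0.0102, 0.1393]
orientation: [0.038, 0.855, -0.065, 0.513]
wrist_force: [0.3, 0.1, 0.8]
gripper_width: 0.0174
grasp_force: 0.0
```

```bash
python3 tgt.py 60 25 0 50
```

```text
turn [ 0.  -2.  -0.1] shift cm [-4.96  0.02  9.68] j [-0.29 -0.05  2.56  2.86  0.46 -1.38]
now xf,yf,z mm [-3.710e+01  1.000e-01  1.393e+02] tilt 62.0 F [0.3 0.1 0.8] 18.45
fixture +x, up in tool axes [ 0.47  -0.001  0.883] [ 0.883 -0.001 -0.47 ]
```

```bash
python3 tgt.py 57 20 0 90 | head -1;  python3 tgt.py 57 28 0 40 | head -1
```

```text
turn [ 0.  -5.  -0.1] shift cm [-1.67  0.01  7.36] j [-0.29 -0.05  2.56  2.86  0.46 -1.38]
turn [ 0.  -5.  -0.1] shift cm [-5.7   0.02 10.42] j [-0.29 -0.05  2.56  2.86  0.46 -1.38]
```

>>> apply_moves(series=[[[0,-2,0,-0.6,0,2.5,0.6],[0,-4,0,-1.1,0,5,0.6],[0,-5,0,-1.7,0,7.4,0.6],[0,-5,0,-3,0,8.4,0.6],[0,-5,0,-4.4,0,9.4,0.6],[0,-5,0,-5.7,0,10.4,0.6],[0,-5,0,-5.7,0,10.4,0.6],[0,-5,0,-5.7,0,10.4,0.6]]])

```text
clock: 19.25
position: [0.5749, 0.0005, 0.0393]
orientation: [0.035, 0.877, -0.067, 0.475]
wrist_force: [0.2, -0.2, 0.7]
gripper_width: 0.018
grasp_force: 0.0
```

```bash
python3 tgt.py 57 50 0 40; python3 look.py f1
```

```text
turn [ 0.   0.2 -0.1] shift cm [1.31 0.01 1.87] j [-0.25  0.41  2.33  2.99  0.59 -1.5 ]
now xf,yf,z mm [27.2  0.1 39.3] tilt 56.8 F [ 0.2 -0.2  0.7] 19.25
fixture +x, up in tool axes [ 0.547 -0.001  0.837] [ 0.837 -0.002 -0.547]
19.25 [5.749e-01 5.000e-04 3.930e-02] [ 0.2 -0.2  0.7] [ 0.12  0.36 -0.06]
tcp in fixture mm 27.229352136145664 0.10878825846817164
```

View pics/f1c.png

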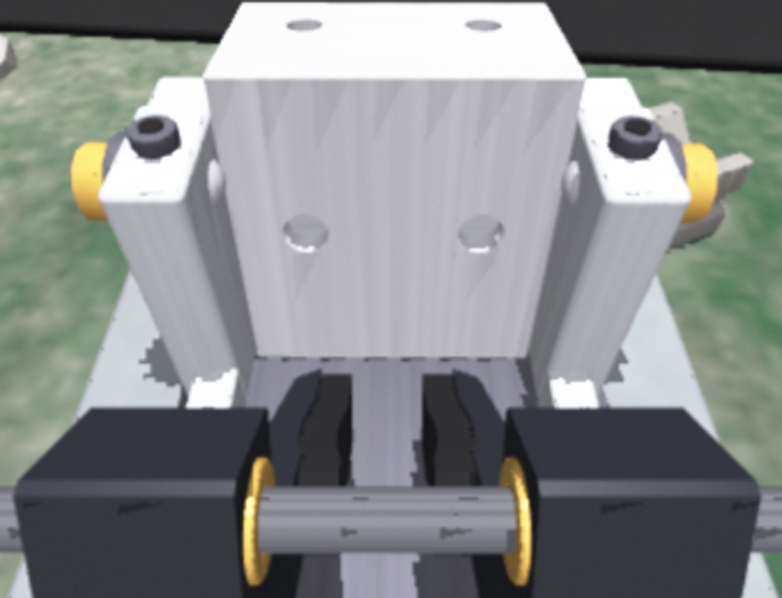

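A clear view: the bracket is upright, the plunger noses at (215,180) and (572,180) are in front of the leg, and the foot edge is at row 357. Now I press the foot slowly home.

>>> apply_moves(series=[[[0,0,0,0.55,0,0.84,0.6],[0,0,0,1.1,0,1.67,0.6],[0,0,0,1.2,0,1.84,0.6],[0,0,0,1.31,0,2.01,0.6],[0,0,0,1.42,0,2.17,0.6],[0,0,0,1.53,0,2.34,0.6],[0,0,0,1.64,0,2.51,0.6],[0,0,0,1.75,0,2.68,0.6],[0,0,0,1.86,0,2.85,0.6],[0,0,0,1.86,0,2.85,0.6]]])

```text
clock: 20.3
position: [0.6085, -0.0046, 0.039]
orientation: [0.035, 0.877, -0.067, 0.474]
wrist_force: [-1.1, 0.8, 0.2]
gripper_width: 0.0176
grasp_force: 0.8
```

```bash
python3 tgt.py 57 50 0 40
```

```text
turn [ 0.   0.2 -0.1] shift cm [-0.52  0.   -0.99] j [-0.24  0.44  2.25  2.99  0.55 -1.49]
now xf,yf,z mm [61.2 -0.  39. ] tilt 56.8 F [-1.1  0.8  0.2] 20.3
fixture +x, up in tool axes [ 0.547 -0.001  0.837] [ 0.837 -0.001 -0.547]
```

>>> apply_moves(series=[[[0,0,0,0.11,0,0.17,0.6],[0,0,0,0.22,0,0.33,0.6],[0,0,0,0.33,0,0.5,0.6],[0,0,0,0.38,0,0.59,0.6],[0,0,0,0.38,0,0.59,0.6]]])

```text
clock: 20.8
position: [0.6111, -0.0045, 0.0364]
orientation: [0.035, 0.879, -0.067, 0.472]
wrist_force: [-25.9, 1.2, 12.4]
gripper_width: 0.0177
grasp_force: 12.9
```

```bash
python3 tgt.py 57 50 0 40
```

```text
turn [ 0.   0.6 -0.2] shift cm [-0.46  0.05 -1.34] j [-0.24  0.45  2.25  2.99  0.54 -1.49]
now xf,yf,z mm [63.8  0.5 36.4] tilt 56.4 F [-25.9   1.2  12.4] 20.8
fixture +x, up in tool axes [ 0.553 -0.002  0.833] [ 0.833 -0.002 -0.553]
```

It went firm at 26 N, so the foot is home. I back off and look.

>>> apply_moves(series=[[[0,0,0,-0.4,0,-0.6,0.6],[0,0,0,-1.0,0,-1.5,0.6],[0,0,0,-2.3,0,-3.5,0.6],[0,0,0,-2.3,0,-3.5,0.6],[0,0,0,-2.3,0,-3.5,0.6]]])

```text
clock: 21.3
position: [0.5749, 0.0003, 0.0397]
orientation: [0.036, 0.876, -0.067, 0.475]
wrist_force: [0.2, 0.1, -0.3]
gripper_width: 0.0175
grasp_force: 0.0
```

```bash
python3 tgt.py 57 50 0 40; python3 look.py f2
python3 - <<'E'
import cv2,numpy as np
a=cv2.imread('pics/f1c.png');b=cv2.imread('pics/f2c.png')
cv2.imwrite('pics/f12.png',np.hstack([a[0:400,180:610],b[0:400,180:610]])[:, :][:, :860] if 0 else cv2.resize(np.hstack([a[0:420,60:720],b[0:420,60:720]]),(800,255)))
E
```

```text
turn [ 0.   0.1 -0.1] shift cm [ 1.27 -0.02  1.9 ] j [-0.25  0.4   2.33  2.99  0.59 -1.5 ]
now xf,yf,z mm [27.2 -0.2 39.7] tilt 56.9 F [ 0.2  0.1 -0.3] 21.3
fixture +x, up in tool axes [ 0.545 -0.002  0.838] [ 0.838 -0.001 -0.545]
21.3 [5.749e-01 3.000e-04 3.970e-02] [ 0.2  0.1 -0.3] [ 0.05  0.4  -0.01]
tcp in fixture mm 27.208867953736718 -0.15961181277258407
```

View pics/f2c.png

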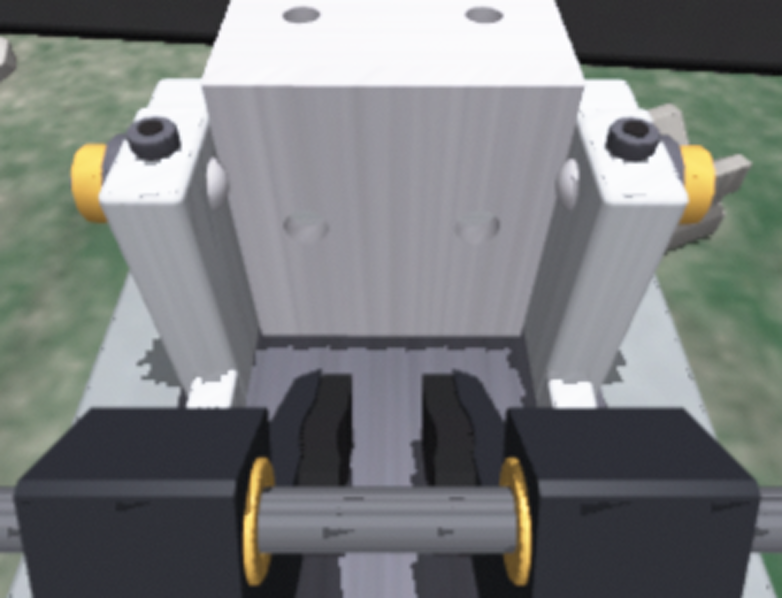

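That was more pictures than the ten allowed (13 viewed), so I'll check the rest by numbers only.

Run:
```python
from h import *
s=read_state()
g=lambda n,x,y,z: print(n,unproj(90+x/2.3,60+y/2.3,z,s))
g("foot L",262,336,.016);g("foot R",523,336,.016);g("top L",205,87,.106);g("top R",581,87,.106)
g("plunger nose L",216,184,.082);g("plunger nose R",568,184,.082);g("cheek front top",107,200,.096);g("cheek front top",683,200,.096)
```

```text
foot L [69.  39.9]
foot R [ 69.  -45.3]
top L [68.5 38.8]
top R [ 68.4 -43. ]
plunger nose L [65.1 40.8]
plunger nose R [ 65.1 -44.8]
cheek front top [42.8 56.1]
cheek front top [ 42.7 -60.7]
```

The leg is plumb: foot and top are at 69.0 and 68.5 mm, and the cheek edge reads +1.7 mm high in the same frame, giving about 67 mm, which is flush. The plunger noses are in front of it and the tool is clear, so I hand it in.

```bash
python3 -c "
from h import *
print(workorder.close_job())"
```

```text
the job is handed in; nothing more can be done
None
```

The bracket is standing in the fixture with its flange on top, flush against the stop within about 0.5 mm from foot to top, both plungers snapped in behind it; I handed it in at about 21 s with the tool clear, but I viewed 13 pictures against the limit of 10.

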